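# Face the canister to the reader and index the reader one hole closer

### The arm

A 6-joint arm with a two-finger parallel gripper is mounted at the origin on the work surface. World frame = base frame: x ahead of the robot, y to its left, z up, the work surface at z = 0. Lengths are in m, angles in rad, forces in N, time in s.
With the tool pointing down it reaches from about 0.375 to 0.975 m from the base axis. Payload 3.8 kg.
Tool frame: the origin (TCP) lies on the mounting face of the last link; the fingertips stand 173 mm ahead of it and the grasp point (between the pads) lies 155 mm ahead of it (bot.hold_point_z is the distance from the TCP to the grasp point, in m); z points along the fingers, y is the line along which they close (so a half turn about z gives the same grasp; the last joint's range is limited). The gripper opens to 85 mm and grips with 20 to 120 N. Pads are 22 mm wide; open, the fingers measure 114 mm over their backs; the gripper's body (76 mm by 85 mm) begins 54 mm behind the grasp point. The pads swing forward as they close: fully open they stand 13 mm farther back than shut.
Start: joints at [-1.208, 0.264, 1.604, -0, 1.274, -0.037], TCP at [0.263, -0.622, 0.405] pointing down, gripper open.
Joint ranges: [-2.63, 2.63], [-0.94, 2.18], [0.31, 2.57], [-1.31, 4.45], [0, 2.66], [-2.55, 2.55]. Speed limits (rad/s): [2.57, 2.57, 3.14, 3.14, 3.14, 3.14].

### API

Orientations are given as a rotation vector (axis times angle).
In Python, from workcell import bot, optics gives the robot as it stands.
- The arm moves only by the shell command python3 -m jog 'ROWS' [OPENING] [FORCE]. ROWS is JSON, a list of rows, each an object of numbers: "dx", "dy", "dz": the shift along the tool's x, y, z in mm; "ax", "ay", "az": the turn, a rotation vector about the tool's x, y, z in degrees. A call has 1 to 20 rows; each row shifts and turns the commanded pose from where the row before left it, along the tool's axes as they then stand; what a row does not reach is not made up. A row lasts 1/12 s, in which the tool goes at most 41.7 mm and 7.16 degrees, less where a joint would pass 70% of its speed; a pose out of reach is approached as far as the arm can. A call with a gripper value outside its range is refused whole. OPENING is the opening, from 0 (shut) to 1 (fully open), set as the call begins (- or left out, the last holds). The fingers move at their own pace and stop on an object; FORCE is the grip in N (left out, the last holds). Time passes only in rows, so rows that do not move let the fingers close. It gives the time, the measured TCP pose, the force, the opening and the grip force at its end, in the units of the state.
- bot.read_state(): the state, without advancing time (a new reading comes with each control period).
- optics.read_camera(name): name is "scene" or "top" or "wrist"; returns a dict with "img" (400x640x3 uint8, red, green, blue), "vertical_fov" (degrees; the focal length in pixels is half the picture's height over the tangent of half this angle, whatever the lens; pixels are square), "cx", "cy" (the principal point, pixels), "R" (3x3) and "t" (3): a world point X has camera coordinates R X + t; the wrist camera has in their place "tool_from_camera" (4x4, takes a point from camera to tool coordinates, whose origin is the TCP and whose axes are the flange's). Camera axes: x right, y down, z forward; pixel columns grow to the right and rows downward; lengths in m; the calibration is good to about 2 mm. A picture is of the moment at which its call begins: read the wrist's pose just before it. There is no depth.
- bot.finish_job(): hands the job in; it is judged then, once.
The state is a dict: "time": time; "q": joint angles; "joint_vel": joint speeds; "joint_torque": joint torques, N m; "tool_pos": TCP position; "tcp_rot": TCP orientation; "wrist_force": force on the tool from outside, world axes, zero at the start; "torque": the same for the moment, N m; "width": opening from 0.0 (shut) to 1.0 (fully open); "grip_force": force on a finger pad.
Only numpy, scipy, OpenCV 4.12 (cv2) and the standard library are available. Lean on these libraries where they do the work, as an engineer would, in place of code of your own. Each camera call takes 0.05 s, during which the arm holds its last target. There are 200 camera calls.

### The job

Turn the small black filter canister on its round pad until its raised data plate squarely faces the reader head, and let go of it, still standing upright on the pad. Then grip the spring plunger's knob on the sliding tube section, pull it up to free the pin, slide the section exactly one hole closer to the canister, and let the pin go down fully home in that hole. Finish while holding: keep the knob gripped with the pin fully down in the new hole, and do not disturb the other things on the bench.

Things in the scene. Friction and masses are not known exactly. Their poses are not given: they have to be found in the camera images.
- stand: Fixed grey base plate 110 x 470 x 8 mm with a level square aluminium tube 30 x 30 mm (top face 60 mm above the bench), five 12 mm square holes in its top, 40 mm apart along the stand's y. Origin: bench level below the third hole, where the pin starts; +y runs along the tube to the canister's pad (black disc 80 mm across, centre 300 mm along +y), z up. The tube ends at y 110 mm.
- pad (a point): Centre of the top of the round pad, 12 mm above the bench, axes as the stand's.
- next_hole (a point): Centre of the mouth of the hole that the pin must go to (40 mm along the stand's +y from the start hole), in the tube's top face, 60 mm above the bench. It is visible between the section's two side bars.
- canister: Loose upright black canister, 56 mm across, 110 mm high, with a grey cap on top 40 mm across, 30 mm high; 0.25 to 0.5 kg. Origin: centre of its underside, z up; +x points out through the data plate, an aluminium plate 32 x 64 mm, 8 mm proud of the side. A white rib on the cap points to +x too. It starts turned 1 rad or more from the reader; grip the cap from above and turn it in place.
- data_plate (a point): Centre of the outer face of the data plate, 36 mm from the canister's axis, 52 mm above its underside.
- reader_eye (a point): Centre of the reader head's window, 72 mm above the bench, looking along the stand's +y, 150 mm short of the pad's centre at the start. The head, a grey block 70 mm wide, 32 mm thick, top 100 mm above the bench, rides on the sliding section.
- section (a joint): Slide of the section (steel sleeve 44 mm wide, 50 mm long, top 68 mm above the bench, with side bars and reader head, 0.5 kg) on the tube, m: 0 start hole, grows along the stand's +y towards the canister, 0.040 next hole, 0.080 the one after; stops -0.045 and 0.085. Friction 2 N; blocked while the pin is in a hole (1.5 mm play either way).
- plunger (a joint): Lift of the plunger in the section, m: 0 pin fully down, grows as the knob is pulled straight up, stop at 0.022. The 9 mm round-nosed pin reaches 14 mm below the tube's top face: clear of the hole above 0.014. A spring pushes it down, 4 N at 0, 9.5 N at the stop. Let go between holes, it rides on the tube and drops into the next hole it meets.
- knob (a point): Grip point on the axis of the plunger's black round knob, 26 mm across, 34 mm high; with the pin down its bottom is 88, this point 105 and its top 122 mm above the bench. Moves with section and plunger. Grip from above, fingers on the two sides across the tube. Below it a boss 22 mm across stands on the sleeve.
- wrench: Bystander: steel wrench 180 mm lying beside the tube. Leave alone.
- screwdriver: Bystander: screwdriver 200 mm lying on the robot's side of the pad. Leave alone.
- jar: Bystander: glass jar 60 mm across, 75 mm high, on the far side of the stand. Leave alone.
- spray_can: Bystander: spray can 60 mm across, 170 mm high, on the far side of the tube. Leave alone.
- bearing: Bystander: steel bearing ring 52 mm across, 15 mm high. Leave alone.
There are look-alikes about, which are no part of the job. What is shaped like the canister but orange is not meant.

How it is judged:
On the way, in this order (a step that is already met when the one before it is completed fails the run):
1. the canister stands on the pad, released, its data plate facing the reader, the section still in its first hole (x of reader_eye in the frame of canister above 0.05 m and y of reader_eye in the frame of canister between -0.032 and 0.032 m and angle between canister's own z axis and vertical below 0.1 rad and horizontal distance between canister and pad below 0.014 m and z of canister in the frame of pad between -0.004 and 0.004 m and contact force between the fingers and canister below 0.1 N and linear speed of canister below 0.02 m/s and value of joint section between -0.004 and 0.004 m), for 0.2 s.
2. the plunger is pulled clear while the section is still at the first hole (value of joint plunger above 0.009 m and value of joint section between -0.006 and 0.006 m), for 0.02 s.
3. the section stands at the next hole with the pin down in it (value of joint plunger below 0.004 m and value of joint section between 0.036 and 0.044 m), for 0.2 s.
At the end, for the whole second after the job is handed in: Section within 4 mm of the next hole, pin within 4 mm of fully down, knob held in the fingers (over 2 N); canister upright, untouched, at rest within 14 mm of the pad's centre, the reader window within 32 mm of the line straight out from its data plate (all of step 3 and contact force between the fingers and plunger above 2 N and x of reader_eye in the frame of canister above 0.05 m and y of reader_eye in the frame of canister between -0.032 and 0.032 m and angle between canister's own z axis and vertical below 0.1 rad and horizontal distance between canister and pad below 0.014 m and z of canister in the frame of pad between -0.004 and 0.004 m and contact force between the fingers and canister below 0.1 N and linear speed of canister below 0.02 m/s); the arm keeps its last pose, push and grip.
It fails at once if a bystander is moved by more than 30 mm (distance of any of wrench, screwdriver, jar, spray_can, bearing, hammer, bottle from where it was at the start of the episode above 0.03 m).
It fails at once if the canister is tipped over (angle between canister's own z axis and vertical above 0.6 rad).
It also fails if it takes over 48 s, if anything falls off the work surface, if the arm or the gripper's body presses on something with over 40 N, if the wrist force passes 120 N, or if a joint passes its speed limit or range.

## Working session

There is one attempt and no reset: what is moved stays moved. The work goes in short steps, Python scripts to look and compute and a shell command to move; the robot and the scene stay as the last step left them, time stands still between calls to the robot, and variables do not carry over. Pictures are saved under pics/ and viewed, at most 10 in all, crops included, and the job is handed in when it is done.

```bash
mkdir -p pics
cat > h.py <<'E'
import numpy as np, cv2
from workcell import bot, optics
from scipy.spatial.transform import Rotation as Ro
def snap(n,f):
    s=bot.read_state(); c=optics.read_camera(n)
    cv2.imwrite('pics/'+f+'.png',c['img'][:,:,::-1])
    d={k:np.array(c[k]) for k in c if k!='img'}
    f_=200/np.tan(np.radians(c['vertical_fov'])/2)
    if n=='wrist':
        M=np.array(c['tool_from_camera']);Rt=Ro.from_rotvec(s['tcp_rot']).as_matrix()
        Rwc=Rt@M[:3,:3]; o=Rt@M[:3,3]+np.array(s['tool_pos'])
    else:
        Rwc=np.array(c['R']).T; o=-Rwc@np.array(c['t'])
    np.savez('pics/'+f+'.npz',R=Rwc,o=o,f=f_,cx=c['cx'],cy=c['cy'])
def px2(f,u,v,z):
    d=np.load('pics/'+f+'.npz'); r=d['R']@np.array([(u-d['cx'])/d['f'],(v-d['cy'])/d['f'],1]); o=d['o']
    return o+r*(z-o[2])/r[2]
E
python3 - <<'E'
from h import *
snap('scene','s0');snap('top','t0')
a=cv2.imread('pics/s0.png');b=cv2.imread('pics/t0.png')
print(optics.read_camera('top').keys())
s=bot.read_state();print(s)
for f in('s0','t0'):
  d=np.load(f'pics/{f}.npz');print({k:d[k] for k in d})
E
```

```text
dict_keys(['img', 'vertical_fov', 'cx', 'cy', 'R', 't'])
{'time': 0.15, 'q': array([-1.20786663e+00,  2.64578058e-01,  1.60505664e+00, -2.32861775e-05,
        1.27371127e+00, -3.69197482e-02]), 'joint_vel': array([ 1.22506907e-03, -2.57702024e-03, -3.12265673e-03,  8.21467241e-04,
       -9.01080777e-04, -7.83879613e-05]), 'joint_torque': array([ 1.73595695e-04, -5.15903807e+01, -3.67959416e+01, -3.50619655e-05,
        8.07856384e-03,  2.30841113e-05]), 'tool_pos': array([ 0.26265252, -0.62151642,  0.40365112]), 'tcp_rot': array([-3.07732270e+00, -6.23573974e-01,  4.81184808e-04]), 'wrist_force': array([ 0.3446551 , -0.5812758 ,  0.10449079]), 'torque': array([-0.03086866, -0.01502267, -0.05852619]), 'grip_force': 0.0, 'width': 1.000144322578667}
{'R': array([[ 0.80482276,  0.52068732, -0.28485969],
       [ 0.59349744, -0.70232854,  0.39305905],
       [ 0.00459578, -0.48540637, -0.87427658]]), 'o': array([ 0.75258   , -0.23669783,  0.68291064]), 'f': array(361.20918881), 'cx': array(323.59342788), 'cy': array(212.59357711)}
{'R': array([[ 0.0249263 , -0.98144754,  0.19010367],
       [-0.99960045, -0.02700446, -0.0083487 ],
       [ 0.01332745, -0.18981962, -0.98172852]]), 'o': array([0.35874841, 0.02892069, 1.05485638]), 'f': array(447.4629165), 'cx': array(313.22606514), 'cy': array(194.21597522)}
```

View pics/t0.png

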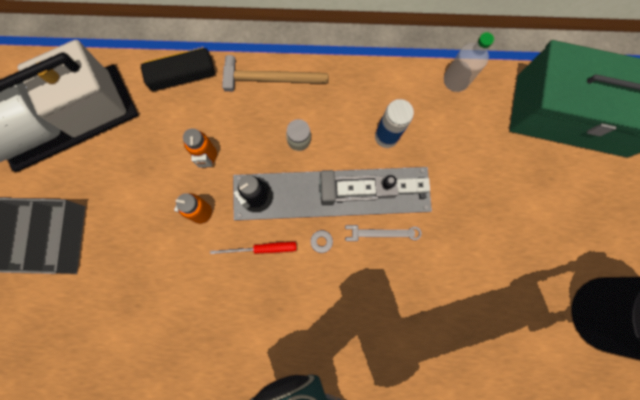

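View pics/s0.png

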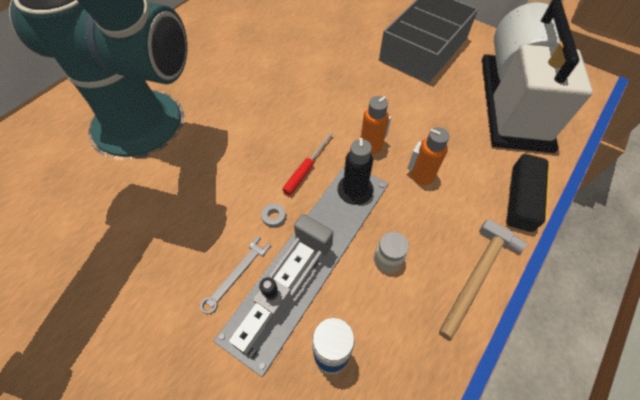

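The top picture shows the canister at about (250,190), the knob at (389,182) and the reader at (328,187). In the scene picture the canister is at (358,175) and the knob at (268,287). I'll enlarge both.

Run:
```python
from h import *
a=cv2.imread('pics/t0.png')[160:230,220:440];b=cv2.imread('pics/s0.png')
A=cv2.resize(a,(792,252),interpolation=cv2.INTER_CUBIC)
B=cv2.resize(b[130:210,325:395],(298,340),interpolation=cv2.INTER_CUBIC)
C=cv2.resize(b[210:375,210:400],(392,340),interpolation=cv2.INTER_CUBIC)
o=np.zeros((595,792,3),np.uint8);o[:252]=A;o[254:594,:298]=B;o[254:594,300:692]=C
cv2.imwrite('pics/c0.png',o)
```

```text
(no output)
```

View pics/c0.png

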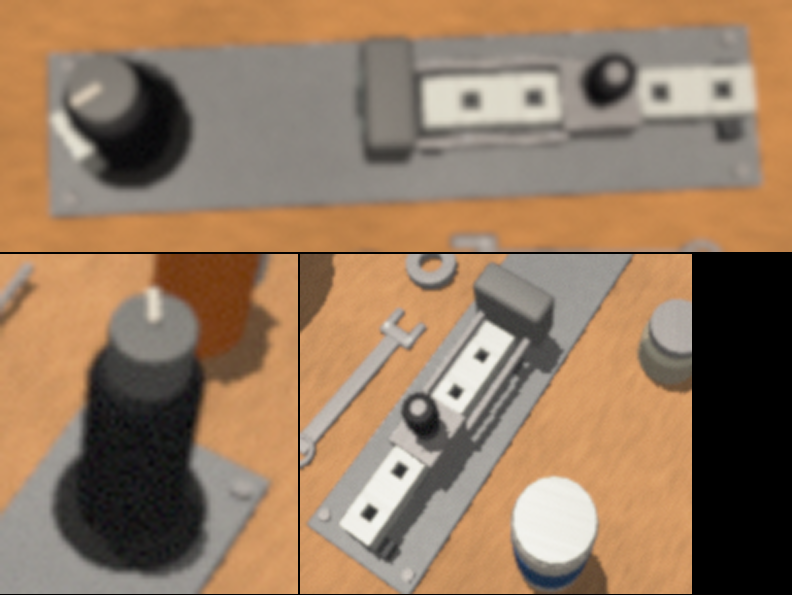

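Run:
```python
from h import *
np.set_printoptions(precision=4,suppress=True)
T=lambda u,v,z:px2('t0',220+u/3.6,160+v/3.6,z)
B=lambda u,v,z:px2('s0',325+u/4.257,130+(v-254)/4.25,z)
C=lambda u,v,z:px2('s0',210+(u-300)/2.063,210+(v-254)/2.06,z)
print('holesT',[T(*p,.06)[:2] for p in[(471,100),(535,97),(660,92),(723,90)]])
print('holesS',[C(*p,.06)[:2] for p in[(482,355),(456,391),(400,470),(369,513)]])
print('cornT',[T(*p,.008)[:2] for p in[(48,55),(748,27),(760,185),(55,215)]])
for z in(.122,.152): print(z,'cap',T(103,88,z)[:2],B(153,328,z)[:2])
z=.152
print('rib',T(70,106,z)[:2]-T(103,85,z)[:2],B(153,288,z)[:2]-B(157,320,z)[:2])
print('knob',T(616,71,.122)[:2],C(417,408,.122)[:2])
print('can, wrench-ish',px2('t0',398,110,.17)[:2],px2('t0',322,241,.015)[:2],px2('t0',299,128,.075)[:2])
```

```text
holesT [array([ 0.5687, -0.0646]), array([ 0.5717, -0.1051]), array([ 0.5771, -0.1844]), array([ 0.5796, -0.2244])]
holesS [array([ 0.5701, -0.0631]), array([ 0.5727, -0.1029]), array([ 0.5788, -0.183 ]), array([ 0.5814, -0.2236])]
cornT [array([0.6024, 0.2126]), array([ 0.6349, -0.2554]), array([ 0.5277, -0.2608]), array([0.4953, 0.2017])]
0.122 cap [0.5568 0.159 ] [0.5417 0.1779]
0.152 cap [0.5504 0.1548] [0.553  0.1557]
rib [-0.0128  0.0182] [-0.0115  0.0142]
knob [ 0.5756 -0.145 ] [ 0.5751 -0.1448]
can, wrench-ish [ 0.7147 -0.1518] [ 0.4501 -0.003 ] [0.7023 0.0571]
```

```bash
cat >> h.py <<'E'
def togo(x,y,z,psi):  # remaining move in current tool axes: mm, deg
    s=bot.read_state();R=Ro.from_rotvec(s['tcp_rot'])
    p=np.radians(psi);G=Ro.from_matrix(np.array([[np.cos(p),np.sin(p),0],[np.sin(p),-np.cos(p),0],[0,0,-1]]))
    np.set_printoptions(precision=2,suppress=True)
    print('shift',1000*R.inv().apply(np.array([x,y,z])-s['tool_pos']),'turn',np.degrees((R.inv()*G).as_rotvec()),
      'pos',np.array(s['tool_pos'])*1000,'t',s['time'],'q6',s['q'][5],'F',s['wrist_force'],'w',s['width'],'g',s['grip_force'])
E
python3 -c "
from h import *
togo(.554,.1554,.40,22.9)"
```

```text
shift [ 570.81 -602.21    4.73] turn [-0.1  -0.    0.01] pos [ 262.65 -621.52  403.65] t 0.15 q6 -0.03691974822179915 F [ 0.34 -0.58  0.1 ] w 1.000144322578667 g 0.0
```

```bash
python3 -m jog '[{"dx":28.5,"dy":-30.1},{"dx":28.5,"dy":-30.1},{"dx":28.5,"dy":-30.1},{"dx":28.5,"dy":-30.1},{"dx":28.5,"dy":-30.1},{"dx":28.5,"dy":-30.1},{"dx":28.5,"dy":-30.1},{"dx":28.5,"dy":-30.1},{"dx":28.5,"dy":-30.1},{"dx":28.5,"dy":-30.1},{"dx":28.5,"dy":-30.1},{"dx":28.5,"dy":-30.1},{"dx":28.5,"dy":-30.1},{"dx":28.5,"dy":-30.1},{"dx":28.5,"dy":-30.1},{"dx":28.5,"dy":-30.1},{"dx":28.5,"dy":-30.1},{"dx":28.5,"dy":-30.1},{"dx":28.5,"dy":-30.1},{"dx":28.5,"dy":-30.1}]' 1 30; python3 -m jog '[{},{},{},{}]'; python3 -c "
from h import *
togo(.554,.1554,.30,22.9)
snap('wrist','w1')"
```

```text
shift [ 570.8  -602.03  104.73] turn [-0.1  -0.    0.01] pos [ 262.65 -621.52  403.65] t 0.15 q6 -0.03691974822179915 F [ 0.34 -0.58  0.1 ] w 1.000144322578667 g 0.0invalid input
invalid input
```

View pics/w1.png

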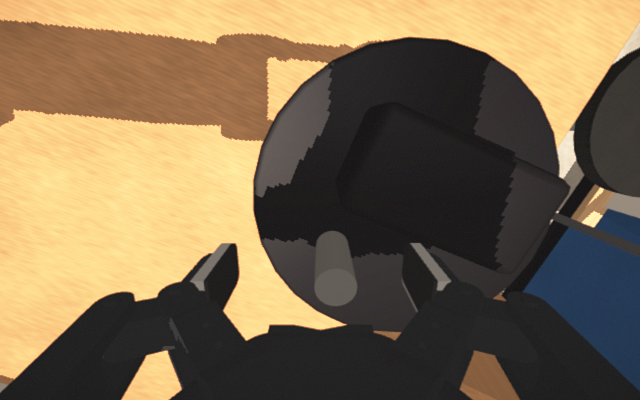

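The wrist picture is from the start pose, since the jog was refused. It probably wants all six numbers in each row, so I'll test that with one row.

```bash
python3 -m jog '[{"dx":28.5,"dy":-30.1,"dz":0,"ax":0,"ay":0,"az":0}]' 1 30; python3 -m jog '[{"dx":28.5,"dy":-30.1,"dz":0,"ax":0,"ay":0,"az":0}]'
```

```text
time: 0.28
tool_pos: [0.2703, -0.5904, 0.405]
tcp_rot: [3.069, 0.612, -0.03]
wrist_force: [-60.1, -28.8, 13.6]
width: 1.002
grip_force: 30.4
time: 0.37
tool_pos: [0.2792, -0.5528, 0.4079]
tcp_rot: [3.064, 0.605, -0.055]
wrist_force: [-16.5, -6.7, 3.1]
width: 1.002
grip_force: 0.0
```

```bash
python3 -m jog '[{"dx":28.5,"dy":-30.1,"dz":0,"ax":0,"ay":0,"az":0},{"dx":28.5,"dy":-30.1,"dz":0,"ax":0,"ay":0,"az":0},{"dx":28.5,"dy":-30.1,"dz":0,"ax":0,"ay":0,"az":0},{"dx":28.5,"dy":-30.1,"dz":0,"ax":0,"ay":0,"az":0},{"dx":28.5,"dy":-30.1,"dz":0,"ax":0,"ay":0,"az":0},{"dx":28.5,"dy":-30.1,"dz":0,"ax":0,"ay":0,"az":0},{"dx":28.5,"dy":-30.1,"dz":0,"ax":0,"ay":0,"az":0},{"dx":28.5,"dy":-30.1,"dz":0,"ax":0,"ay":0,"az":0},{"dx":28.5,"dy":-30.1,"dz":0,"ax":0,"ay":0,"az":0},{"dx":28.5,"dy":-30.1,"dz":0,"ax":0,"ay":0,"az":0},{"dx":28.5,"dy":-30.1,"dz":0,"ax":0,"ay":0,"az":0},{"dx":28.5,"dy":-30.1,"dz":0,"ax":0,"ay":0,"az":0},{"dx":28.5,"dy":-30.1,"dz":0,"ax":0,"ay":0,"az":0},{"dx":28.5,"dy":-30.1,"dz":0,"ax":0,"ay":0,"az":0},{"dx":28.5,"dy":-30.1,"dz":0,"ax":0,"ay":0,"az":0},{"dx":28.5,"dy":-30.1,"dz":0,"ax":0,"ay":0,"az":0},{"dx":18,"dy":-20,"dz":0,"ax":0,"ay":0,"az":0},{"dx":8,"dy":-9,"dz":0,"ax":0,"ay":0,"az":0},{"dx":0,"dy":0,"dz":0,"ax":0,"ay":0,"az":0},{"dx":0,"dy":0,"dz":0,"ax":0,"ay":0,"az":0}]'; python3 -c "
from h import *
togo(.554,.1554,.30,22.9)
snap('wrist','w2')"
```

```text
time: 2.03
tool_pos: [0.5368, 0.1138, 0.4043]
tcp_rot: [3.078, 0.626, -0.002]
wrist_force: [-0.0, -1.0, -0.3]
width: 0.998
grip_force: 0.0
shift [ 32.23 -31.68 104.22] turn [0.03 0.08 0.09] pos [536.82 113.76 404.28] t 2.0333 q6 1.3335845486072284 F [-0.02 -1.04 -0.3 ] w 0.9983664066637316 g 0.0
```

View pics/w2.png

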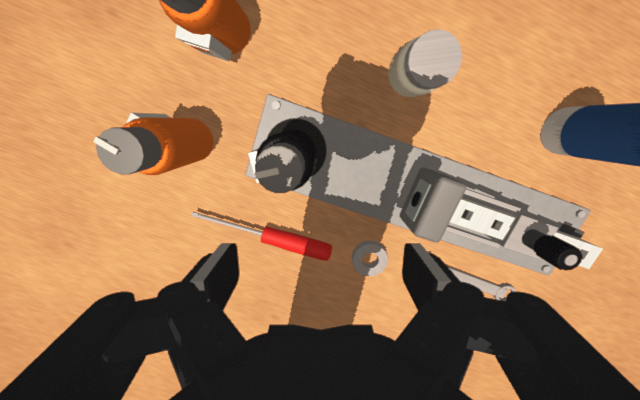

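The wrist view shows the canister cap centred near (281,167), with its rib pointing left and slightly down to (257,175). The knob top is at (571,261).

```bash
python3 -c "
from h import *
P=lambda u,v,z:px2('w2',u,v,z)
print(P(281,167,.152),P(571,261,.122),P(468,216,.06),P(497,225,.06))
r=P(257,175,.156)-P(279,169,.156);print(np.degrees(np.arctan2(r[1],r[0])))"
python3 - <<'E'
import cv2
a=cv2.imread('pics/w2.png')[130:210,235:345]
cv2.imwrite('pics/c2.png',cv2.resize(a,(770,560),interpolation=cv2.INTER_CUBIC))
E
```

```text
[0.55417164 0.15557756 0.152     ] [ 0.57271015 -0.14733871  0.122     ] [ 0.56702601 -0.06663626  0.06      ] [ 0.57077061 -0.1051866   0.06      ]
128.18937478599864
```

View pics/c2.png

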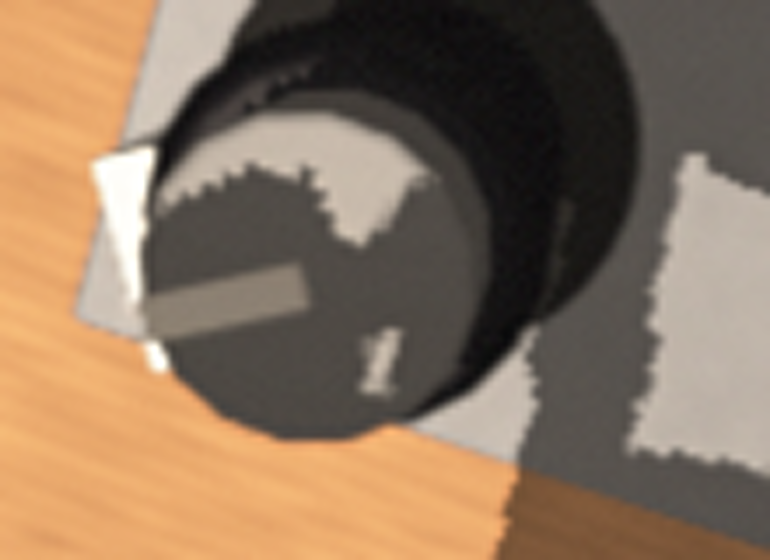

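The enlarged crop puts the cap centre at (280,169) and the rib direction at about 127–128°. That agrees with the first fix, so the canister needs +146° in world, which is -146° about tool z. Moving on and down.

```bash
python3 -m jog '[{"dx":8,"dy":-8,"dz":0,"ax":0,"ay":0,"az":0},{"dx":12,"dy":-12,"dz":0,"ax":0,"ay":0,"az":0},{"dx":12,"dy":-11.5,"dz":10,"ax":0,"ay":0,"az":0},{"dx":0,"dy":0,"dz":20,"ax":0,"ay":0,"az":0},{"dx":0,"dy":0,"dz":20,"ax":0,"ay":0,"az":0},{"dx":0,"dy":0,"dz":20,"ax":0,"ay":0,"az":0},{"dx":0,"dy":0,"dz":12,"ax":0,"ay":0,"az":0},{"dx":0,"dy":0,"dz":6,"ax":0,"ay":0,"az":0},{"dx":0,"dy":0,"dz":0,"ax":0,"ay":0,"az":0},{"dx":0,"dy":0,"dz":0,"ax":0,"ay":0,"az":0}]'; python3 -c "
from h import *
togo(.5537,.1553,.30,22.9)"
```

```text
time: 2.92
tool_pos: [0.5546, 0.1549, 0.3172]
tcp_rot: [-3.079, -0.623, -0.001]
wrist_force: [-0.4, 0.4, -0.2]
width: 1.002
grip_force: 0.0
shift [-0.65 -0.71 17.19] turn [ 0.   -0.03 -0.04] pos [554.57 154.9  317.19] t 2.9167 q6 1.4009599532251706 F [-0.37  0.43 -0.16] w 1.0017192068896412 g 0.0
```

```bash
python3 -m jog '[{"dx":-0.6,"dy":-0.6,"dz":8,"ax":0,"ay":0,"az":0},{"dx":0,"dy":0,"dz":6,"ax":0,"ay":0,"az":0},{"dx":0,"dy":0,"dz":3,"ax":0,"ay":0,"az":0},{"dx":0,"dy":0,"dz":0,"ax":0,"ay":0,"az":0},{"dx":0,"dy":0,"dz":0,"ax":0,"ay":0,"az":0}]'; python3 -m jog '[{"dx":0,"dy":0,"dz":0,"ax":0,"ay":0,"az":0},{"dx":0,"dy":0,"dz":0,"ax":0,"ay":0,"az":0},{"dx":0,"dy":0,"dz":0,"ax":0,"ay":0,"az":0},{"dx":0,"dy":0,"dz":0,"ax":0,"ay":0,"az":0},{"dx":0,"dy":0,"dz":0,"ax":0,"ay":0,"az":0},{"dx":0,"dy":0,"dz":0,"ax":0,"ay":0,"az":0},{"dx":0,"dy":0,"dz":0,"ax":0,"ay":0,"az":0},{"dx":0,"dy":0,"dz":0,"ax":0,"ay":0,"az":0}]' 0.2 30
```

```text
time: 3.33
tool_pos: [0.5534, 0.1556, 0.2995]
tcp_rot: [3.079, 0.624, -0.001]
wrist_force: [0.1, -0.4, -0.6]
width: 1.004
grip_force: 0.0
time: 4.0
tool_pos: [0.5536, 0.1558, 0.3001]
tcp_rot: [-3.079, -0.624, -0.001]
wrist_force: [-0.8, 1.3, 3.2]
width: 0.457
grip_force: 30.5
```

```bash
python3 -m jog '[{"dx":0,"dy":0,"dz":0,"ax":0,"ay":0,"az":-2},{"dx":0,"dy":0,"dz":0,"ax":0,"ay":0,"az":-4},{"dx":0,"dy":0,"dz":0,"ax":0,"ay":0,"az":-5},{"dx":0,"dy":0,"dz":0,"ax":0,"ay":0,"az":-5},{"dx":0,"dy":0,"dz":0,"ax":0,"ay":0,"az":-5},{"dx":0,"dy":0,"dz":0,"ax":0,"ay":0,"az":-5},{"dx":0,"dy":0,"dz":0,"ax":0,"ay":0,"az":-5},{"dx":0,"dy":0,"dz":0,"ax":0,"ay":0,"az":-5},{"dx":0,"dy":0,"dz":0,"ax":0,"ay":0,"az":-5},{"dx":0,"dy":0,"dz":0,"ax":0,"ay":0,"az":-5},{"dx":0,"dy":0,"dz":0,"ax":0,"ay":0,"az":-5},{"dx":0,"dy":0,"dz":0,"ax":0,"ay":0,"az":-5},{"dx":0,"dy":0,"dz":0,"ax":0,"ay":0,"az":-5},{"dx":0,"dy":0,"dz":0,"ax":0,"ay":0,"az":-5},{"dx":0,"dy":0,"dz":0,"ax":0,"ay":0,"az":-5},{"dx":0,"dy":0,"dz":0,"ax":0,"ay":0,"az":-3},{"dx":0,"dy":0,"dz":0,"ax":0,"ay":0,"az":-1}]'; python3 -m jog '[{"dx":0,"dy":0,"dz":0,"ax":0,"ay":0,"az":-2},{"dx":0,"dy":0,"dz":0,"ax":0,"ay":0,"az":-4},{"dx":0,"dy":0,"dz":0,"ax":0,"ay":0,"az":-5},{"dx":0,"dy":0,"dz":0,"ax":0,"ay":0,"az":-5},{"dx":0,"dy":0,"dz":0,"ax":0,"ay":0,"az":-5},{"dx":0,"dy":0,"dz":0,"ax":0,"ay":0,"az":-5},{"dx":0,"dy":0,"dz":0,"ax":0,"ay":0,"az":-5},{"dx":0,"dy":0,"dz":0,"ax":0,"ay":0,"az":-5},{"dx":0,"dy":0,"dz":0,"ax":0,"ay":0,"az":-5},{"dx":0,"dy":0,"dz":0,"ax":0,"ay":0,"az":-5},{"dx":0,"dy":0,"dz":0,"ax":0,"ay":0,"az":-5},{"dx":0,"dy":0,"dz":0,"ax":0,"ay":0,"az":-5},{"dx":0,"dy":0,"dz":0,"ax":0,"ay":0,"az":-5},{"dx":0,"dy":0,"dz":0,"ax":0,"ay":0,"az":-5},{"dx":0,"dy":0,"dz":0,"ax":0,"ay":0,"az":-4},{"dx":0,"dy":0,"dz":0,"ax":0,"ay":0,"az":-1},{"dx":0,"dy":0,"dz":0,"ax":0,"ay":0,"az":0},{"dx":0,"dy":0,"dz":0,"ax":0,"ay":0,"az":0}]'; python3 -c "
from h import *
togo(.5537,.1553,.30,168.9)"
```

```text
time: 5.42
tool_pos: [0.5544, 0.1552, 0.3002]
tcp_rot: [2.059, 2.369, 0.002]
wrist_force: [2.0, -1.8, 0.5]
width: 0.461
grip_force: 30.2
time: 6.92
tool_pos: [0.5539, 0.156, 0.3002]
tcp_rot: [0.307, 3.125, 0.002]
wrist_force: [1.6, 2.3, 1.1]
width: 0.461
grip_force: 30.2
shift [ 0.11 -0.68  0.15] turn [ 0.08  0.08 -0.12] pos [553.94 155.95 300.15] t 6.9167 q6 -1.1443732079621332 F [1.56 2.28 1.06] w 0.46061225874393497 g 30.234563648700714
```

Turned 146°. Now I'll let go, rise, and check with the top and wrist views.

```bash
python3 -m jog '[{"dx":0,"dy":0,"dz":0,"ax":0,"ay":0,"az":0},{"dx":0,"dy":0,"dz":0,"ax":0,"ay":0,"az":0},{"dx":0,"dy":0,"dz":0,"ax":0,"ay":0,"az":0},{"dx":0,"dy":0,"dz":0,"ax":0,"ay":0,"az":0},{"dx":0,"dy":0,"dz":0,"ax":0,"ay":0,"az":0},{"dx":0,"dy":0,"dz":0,"ax":0,"ay":0,"az":0}]' 1; python3 -m jog '[{"dx":0,"dy":0,"dz":-8,"ax":0,"ay":0,"az":0},{"dx":0,"dy":0,"dz":-16,"ax":0,"ay":0,"az":0},{"dx":0,"dy":0,"dz":-22,"ax":0,"ay":0,"az":0},{"dx":0,"dy":0,"dz":-22,"ax":0,"ay":0,"az":0},{"dx":0,"dy":0,"dz":-16,"ax":0,"ay":0,"az":0},{"dx":0,"dy":0,"dz":-8,"ax":0,"ay":0,"az":0},{"dx":0,"dy":0,"dz":0,"ax":0,"ay":0,"az":0}]'
python3 - <<'E'
from h import *
snap('wrist','w3');snap('scene','s3')
a=cv2.imread('pics/w3.png');b=cv2.imread('pics/s3.png')[110:260,280:410]
o=np.zeros((550,800,3),np.uint8);o[:300,:480]=cv2.resize(a,(480,300));o[:,480:800]=cv2.resize(b,(320,550)) if 0 else 0
o[:369,480:]=cv2.resize(b,(320,369),interpolation=cv2.INTER_CUBIC)
cv2.imwrite('pics/c3.png',o);togo(.5751,-.1439,.36,93.96)
E
```

```text
time: 7.42
tool_pos: [0.5533, 0.1555, 0.2994]
tcp_rot: [-0.304, -3.126, 0.001]
wrist_force: [0.2, 0.1, 0.5]
width: 0.999
grip_force: 0.0
time: 8.0
tool_pos: [0.5543, 0.1558, 0.3949]
tcp_rot: [0.303, 3.122, 0.003]
wrist_force: [-0.5, 0.1, -0.2]
width: 0.997
grip_force: 0.0
shift [ -79.02 -289.65   31.52] turn [-0.01 -0.   74.94] pos [553.3  155.55 391.5 ] t 8.1 q6 -1.146404307759253 F [-0.04 -0.5  -1.34] w 1.0002378255287365 g 0.0
```

View pics/c3.png

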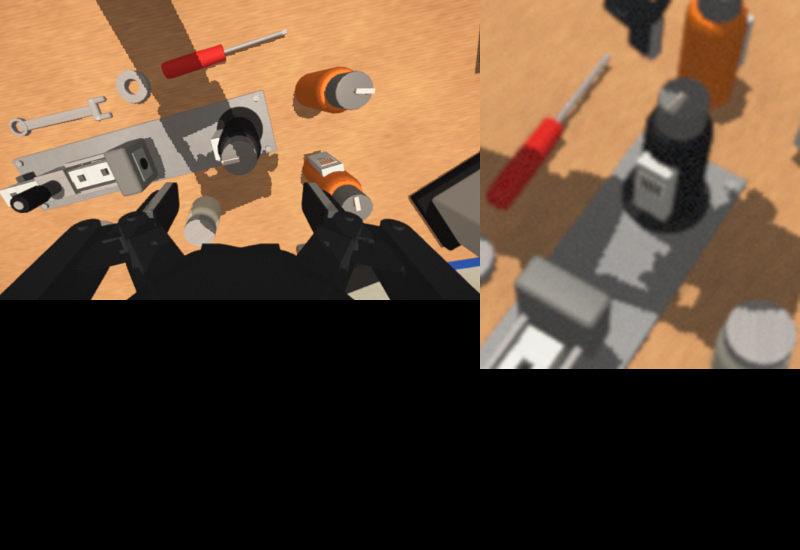

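The plate faces the reader in both views. In the scene crop the rib runs from about (686,92) to (664,107); in the wrist view it runs from (241,157) to (222,160). I'll check the angle numerically.

Run:
```python
from h import *
S=lambda u,v,z:px2('s3',280+(u-480)/2.4615,110+v/2.46,z)
W=lambda u,v,z:px2('w3',u/.75,v/.75,z)
for P,a,b in((S,(664,107),(686,92)),(W,(222,160),(241,157))):
  r=P(*a,.156)-P(*b,.156);print(r,np.degrees(np.arctan2(r[1],r[0])))
print(S(684,93,.152),W(240,155,.152))
a=cv2.imread('pics/w3.png')[165:240,270:350];b=cv2.imread('pics/s3.png')[135:175,340:380]
o=np.zeros((375,800,3),np.uint8);o[:,:400]=cv2.resize(a,(400,375),interpolation=cv2.INTER_CUBIC);o[:,420:795]=cv2.resize(b,(375,375),interpolation=cv2.INTER_CUBIC)
cv2.imwrite('pics/c4.png',o)
```

```text
[-0.00534907 -0.02170804  0.        ] -103.84247556743568
[-0.00061235 -0.02044261  0.        ] -91.715757151586
[0.55638421 0.15712876 0.152     ] [0.55326404 0.15634426 0.152     ]
```

View pics/c4.png

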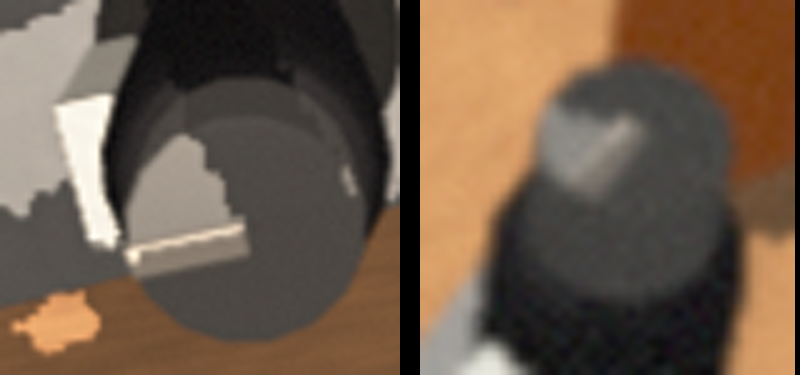

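In this crop the rib's wrist-view edge runs from (243,222) to (127,248), and in the scene view from (632,120) to (585,190).

Run:
```python
from h import *
S=lambda u,v,z:px2('s3',340+(u-420)/9.375,135+v/9.375,z)
W=lambda u,v,z:px2('w3',270+u/5,165+v/5,z)
for P,a,b in((S,(585,190),(632,120)),(W,(127,248),(243,222))):
  r=P(*a,.156)-P(*b,.156);print(r,np.degrees(np.arctan2(r[1],r[0])))
togo(.5751,-.1439,.36,93.96)
```

```text
[ 0.00220346 -0.01999737  0.        ] -83.71208732675196
[ 0.00070265 -0.01900505  0.        ] -87.88263940042471
shift [ -79.02 -289.65   31.52] turn [-0.01 -0.   74.94] pos [553.3  155.55 391.5 ] t 8.1 q6 -1.146404307759253 F [-0.04 -0.5  -1.34] w 1.0002378255287365 g 0.0
```

Facing measured −84° and −88° against a wanted −86°, so the canister is done. On to the knob.

```bash
python3 -m jog '[{"dx":-4,"dy":-14.6,"dz":0,"ax":0,"ay":0,"az":0},{"dx":-7.5,"dy":-27.5,"dz":0,"ax":0,"ay":0,"az":0},{"dx":-7.5,"dy":-27.5,"dz":0,"ax":0,"ay":0,"az":0},{"dx":-7.5,"dy":-27.5,"dz":0,"ax":0,"ay":0,"az":0},{"dx":-7.5,"dy":-27.5,"dz":0,"ax":0,"ay":0,"az":0},{"dx":-7.5,"dy":-27.5,"dz":0,"ax":0,"ay":0,"az":0},{"dx":-7.5,"dy":-27.5,"dz":0,"ax":0,"ay":0,"az":0},{"dx":-7.5,"dy":-27.5,"dz":0,"ax":0,"ay":0,"az":0},{"dx":-7.5,"dy":-27.5,"dz":0,"ax":0,"ay":0,"az":0},{"dx":-7.5,"dy":-27.5,"dz":0,"ax":0,"ay":0,"az":0},{"dx":-7.5,"dy":-27.5,"dz":0,"ax":0,"ay":0,"az":0},{"dx":0,"dy":0,"dz":0,"ax":0,"ay":0,"az":3},{"dx":0,"dy":0,"dz":0,"ax":0,"ay":0,"az":6},{"dx":0,"dy":0,"dz":0,"ax":0,"ay":0,"az":6},{"dx":0,"dy":0,"dz":0,"ax":0,"ay":0,"az":6},{"dx":0,"dy":0,"dz":0,"ax":0,"ay":0,"az":6},{"dx":0,"dy":0,"dz":0,"ax":0,"ay":0,"az":6},{"dx":0,"dy":0,"dz":0,"ax":0,"ay":0,"az":6},{"dx":0,"dy":0,"dz":0,"ax":0,"ay":0,"az":6},{"dx":0,"dy":0,"dz":0,"ax":0,"ay":0,"az":6}]'; python3 -m jog '[{"dx":0,"dy":0,"dz":0,"ax":0,"ay":0,"az":6},{"dx":0,"dy":0,"dz":0,"ax":0,"ay":0,"az":6},{"dx":0,"dy":0,"dz":0,"ax":0,"ay":0,"az":6},{"dx":0,"dy":0,"dz":0,"ax":0,"ay":0,"az":4},{"dx":0,"dy":0,"dz":0,"ax":0,"ay":0,"az":2},{"dx":0,"dy":0,"dz":0,"ax":0,"ay":0,"az":0},{"dx":0,"dy":0,"dz":0,"ax":0,"ay":0,"az":0}]'; python3 -c "
from h import *
togo(.5751,-.1439,.26,93.96)
snap('wrist','w5')"
```

```text
time: 9.77
tool_pos: [0.5747, -0.1436, 0.3893]
tcp_rot: [-1.625, -2.684, 0.002]
wrist_force: [-0.0, -0.2, -0.7]
width: 1.002
grip_force: 0.0
time: 10.35
tool_pos: [0.5748, -0.1437, 0.3899]
tcp_rot: [-2.141, -2.295, 0.002]
wrist_force: [-0.2, 0.9, 0.3]
width: 0.997
grip_force: 0.0
shift [ -0.38   0.61 129.91] turn [-0.16 -0.06  0.01] pos [ 574.83 -143.67  389.91] t 10.35 q6 -0.3562443476072801 F [-0.25  0.9   0.3 ] w 0.9974241048362443 g 0.0
```

View pics/w5.png

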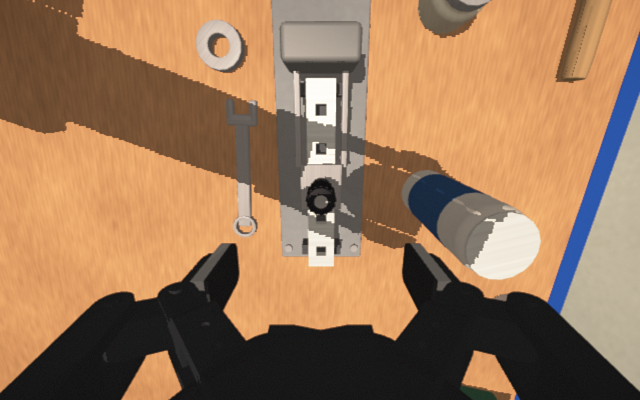

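The knob is centred on the gripper's midline at (321,199), and the tube is vertical in the image. Descending to TCP z 0.259.

```bash
python3 -m jog '[{"dx":0,"dy":0.5,"dz":10,"ax":0,"ay":0,"az":0},{"dx":0,"dy":0,"dz":20,"ax":0,"ay":0,"az":0},{"dx":0,"dy":0,"dz":25,"ax":0,"ay":0,"az":0},{"dx":0,"dy":0,"dz":25,"ax":0,"ay":0,"az":0},{"dx":0,"dy":0,"dz":20,"ax":0,"ay":0,"az":0},{"dx":0,"dy":0,"dz":15,"ax":0,"ay":0,"az":0},{"dx":0,"dy":0,"dz":10,"ax":0,"ay":0,"az":0},{"dx":0,"dy":0,"dz":6,"ax":0,"ay":0,"az":0},{"dx":0,"dy":0,"dz":0,"ax":0,"ay":0,"az":0},{"dx":0,"dy":0,"dz":0,"ax":0,"ay":0,"az":0}]'; python3 -m jog '[{"dx":0,"dy":0,"dz":0,"ax":0,"ay":0,"az":0},{"dx":0,"dy":0,"dz":0,"ax":0,"ay":0,"az":0},{"dx":0,"dy":0,"dz":0,"ax":0,"ay":0,"az":0},{"dx":0,"dy":0,"dz":0,"ax":0,"ay":0,"az":0},{"dx":0,"dy":0,"dz":0,"ax":0,"ay":0,"az":0},{"dx":0,"dy":0,"dz":0,"ax":0,"ay":0,"az":0},{"dx":0,"dy":0,"dz":0,"ax":0,"ay":0,"az":0},{"dx":0,"dy":0,"dz":0,"ax":0,"ay":0,"az":0},{"dx":0,"dy":0,"dz":0,"ax":0,"ay":0,"az":0},{"dx":0,"dy":0,"dz":0,"ax":0,"ay":0,"az":0}]' 0.1 60; python3 -c "
from h import *
togo(.5751,-.1439,.26,93.96)"
```

```text
time: 11.23
tool_pos: [0.576, -0.1438, 0.2609]
tcp_rot: [2.144, 2.296, 0.0]
wrist_force: [-0.6, -0.8, 0.5]
width: 1.001
grip_force: 0.0
time: 12.07
tool_pos: [0.575, -0.1439, 0.2616]
tcp_rot: [-2.143, -2.295, 0.003]
wrist_force: [-5.9, 0.0, 6.5]
width: 0.289
grip_force: 58.8
shift [0.01 0.13 1.6 ] turn [-0.14  0.   -0.04] pos [ 574.98 -143.92  261.6 ] t 12.0667 q6 -0.3548537925548953 F [-5.88  0.05  6.54] w 0.2890241181587968 g 58.77646028995514
```

Knob gripped (width 25 mm). Lifting 18 mm.

```bash
python3 -m jog '[{"dx":0,"dy":0,"dz":-3,"ax":0,"ay":0,"az":0},{"dx":0,"dy":0,"dz":-4,"ax":0,"ay":0,"az":0},{"dx":0,"dy":0,"dz":-4,"ax":0,"ay":0,"az":0},{"dx":0,"dy":0,"dz":-4,"ax":0,"ay":0,"az":0},{"dx":0,"dy":0,"dz":-3,"ax":0,"ay":0,"az":0},{"dx":0,"dy":0,"dz":0,"ax":0,"ay":0,"az":0},{"dx":0,"dy":0,"dz":0,"ax":0,"ay":0,"az":0}]'; python3 -c "
from h import *
togo(.5751-.00276,-.1439+.0399,.26,93.96)"
```

```text
time: 12.65
tool_pos: [0.5749, -0.1437, 0.2777]
tcp_rot: [-2.143, -2.294, 0.003]
wrist_force: [-4.2, -2.0, -9.4]
width: 0.288
grip_force: 59.3
shift [39.77  0.16 17.75] turn [-0.16 -0.03 -0.05] pos [ 574.94 -143.69  277.73] t 12.65 q6 -0.3547749786141386 F [-4.21 -2.04 -9.37] w 0.2876835486346676 g 59.306761622428894
```

```bash
python3 -m jog '[{"dx":0,"dy":0,"dz":-1.5,"ax":0,"ay":0,"az":0},{"dx":2,"dy":0,"dz":0,"ax":0,"ay":0,"az":0},{"dx":4,"dy":0,"dz":0,"ax":0,"ay":0,"az":0},{"dx":5,"dy":0,"dz":0,"ax":0,"ay":0,"az":0},{"dx":6,"dy":0,"dz":0,"ax":0,"ay":0,"az":0},{"dx":6,"dy":0,"dz":0,"ax":0,"ay":0,"az":0},{"dx":6,"dy":0,"dz":0,"ax":0,"ay":0,"az":0},{"dx":5,"dy":0,"dz":0,"ax":0,"ay":0,"az":0},{"dx":4,"dy":0,"dz":0,"ax":0,"ay":0,"az":0},{"dx":2,"dy":0,"dz":0,"ax":0,"ay":0,"az":0},{"dx":0,"dy":0,"dz":0,"ax":0,"ay":0,"az":0},{"dx":0,"dy":0,"dz":0,"ax":0,"ay":0,"az":0},{"dx":0,"dy":0,"dz":0,"ax":0,"ay":0,"az":0}]'; python3 -c "
from h import *
togo(.5751-.00276,-.1439+.0399,.2612,93.96)"
```

```text
time: 13.73
tool_pos: [0.5722, -0.1032, 0.2793]
tcp_rot: [-2.142, -2.293, 0.001]
wrist_force: [-5.6, -0.0, -8.7]
width: 0.285
grip_force: 59.4
shift [-0.84  0.14 18.06] turn [-0.17 -0.11 -0.05] pos [ 572.2  -103.2   279.26] t 13.7333 q6 -0.2903347057524652 F [-5.6  -0.04 -8.75] w 0.2852676057950906 g 59.38467979431152
```

```bash
python3 -m jog '[{"dx":-0.5,"dy":0,"dz":0,"ax":0,"ay":0,"az":0},{"dx":0,"dy":0,"dz":3,"ax":0,"ay":0,"az":0},{"dx":0,"dy":0,"dz":4,"ax":0,"ay":0,"az":0},{"dx":0,"dy":0,"dz":4,"ax":0,"ay":0,"az":0},{"dx":0,"dy":0,"dz":4,"ax":0,"ay":0,"az":0},{"dx":0,"dy":0,"dz":3,"ax":0,"ay":0,"az":0},{"dx":0,"dy":0,"dz":1,"ax":0,"ay":0,"az":0},{"dx":0,"dy":0,"dz":0,"ax":0,"ay":0,"az":0},{"dx":0,"dy":0,"dz":0,"ax":0,"ay":0,"az":0},{"dx":0,"dy":0,"dz":0,"ax":0,"ay":0,"az":0}]'
python3 - <<'E'
from h import *
togo(.5751-.00276,-.1439+.0399,.26,93.96)
snap('wrist','w6');snap('scene','s6')
o=np.zeros((600,700,3),np.uint8)
o[:300,:480]=cv2.resize(cv2.imread('pics/w6.png'),(480,300))
o[300:,:700]=cv2.resize(cv2.imread('pics/s6.png')[120:360,100:400][20:149],(700,300))
cv2.imwrite('pics/c6.png',o)
E
```

```text
time: 14.57
tool_pos: [0.5723, -0.1037, 0.2617]
tcp_rot: [-2.142, -2.293, 0.001]
wrist_force: [-9.3, 1.6, -1.4]
width: 0.287
grip_force: 60.4
shift [-0.27  0.01  1.7 ] turn [-0.17 -0.11 -0.06] pos [ 572.32 -103.73  261.7 ] t 14.5667 q6 -0.2911207498842114 F [-9.32  1.62 -1.39] w 0.287363539390889 g 60.3510582447052
```

View pics/c6.png

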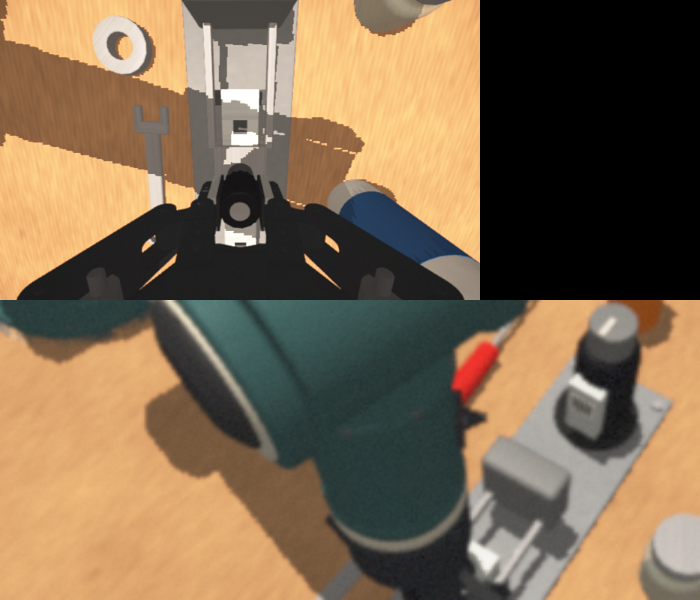

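One hole remains ahead of the sleeve, where there were two. The reader has moved closer to the canister and the plate still faces it. The knob is back at its starting grip height, so I'll press lightly to bring the pin fully home.

```bash
python3 -m jog '[{"dx":0,"dy":0,"dz":0.8,"ax":0,"ay":0,"az":0},{"dx":0,"dy":0,"dz":0.5,"ax":0,"ay":0,"az":0},{"dx":0,"dy":0,"dz":0,"ax":0,"ay":0,"az":0},{"dx":0,"dy":0,"dz":0,"ax":0,"ay":0,"az":0},{"dx":0,"dy":0,"dz":0,"ax":0,"ay":0,"az":0},{"dx":0,"dy":0,"dz":0,"ax":0,"ay":0,"az":0}]'
```

```text
time: 15.17
tool_pos: [0.5724, -0.1039, 0.2617]
tcp_rot: [-2.142, -2.294, 0.002]
wrist_force: [-11.6, 0.1, 5.5]
width: 0.286
grip_force: 60.8
```

The tool no longer goes down and meets an upward reaction of 5.5 N, so the pin is on its seat. Handing in.

```bash
python3 -c "
from workcell import bot
print(bot.finish_job())"
```

```text
the job is handed in; nothing more can be done
None
```

I handed the job in at about 15 s, and no verdict came back: the canister stands released with its plate within about 2° of facing the reader, the section is one hole closer with the pin seated, and the knob is still gripped at about 60 N.

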